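Lift the hot lid off the baking pot with the lid lifter

ROBOT

A 6-joint arm with a two-finger parallel gripper is mounted at the origin on the work surface. World frame = base frame: x ahead of the robot, y to its left, z up, the work surface at z = 0. Lengths are in m, angles in rad, forces in N, time in s.
With the tool pointing down it reaches from about 0.3 to 0.75 m from the base axis. Payload 8.5 kg.
Tool frame: the origin (TCP) lies midway between the tips of the shut fingers; the grasp point (between the pads) lies 19 mm behind it; z points along the fingers, y is the line along which they close (so a half turn about z gives the same grasp; the last joint's range is limited). The gripper opens to 85 mm and grips with 20 to 120 N. Pads are 22 mm wide; open, the fingers measure 114 mm over their backs; the gripper's body (76 mm by 85 mm) begins 54 mm behind the grasp point. The pads swing forward as they close: fully open they stand 13 mm farther back than shut.
Start: joints at [-1.527, 0.381, 1.297, -0, 1.464, -0.215], TCP at [0.141, -0.532, 0.231] pointing down, gripper open.
Joint ranges: [-3.11, 3.11], [-0.89, 2.33], [0.22, 2.48], [-1.42, 4.56], [0.17, 2.85], [-2.88, 2.88]. Speed limits (rad/s): [2.39, 2.39, 3.14, 3.14, 3.14, 3.14].

INTERFACE

Orientations are given as a unit quaternion [w, x, y, z].
In Python, from workcell import manip, cams, workorder gives the robot as it stands.
- The arm moves only by the tool apply_moves, never from a script. Its argument "series" is one flat list of numbers, 4 for each row, row after row: the shift along the tool's x, y, z in m, then the turn about the tool's z in rad. In form: [tx, ty, tz, spin, tx, ty, tz, spin, ...]. A call has 1 to 20 rows; each row shifts and turns the commanded pose from where the row before left it, along the tool's axes as they then stand; what a row does not reach is not made up. A row lasts 1/8 s, in which the tool goes at most 62.5 mm and 10.7 degrees, less where a joint would pass 70% of its speed; a pose out of reach is approached as far as the arm can. A call with a gripper value outside its range is refused whole. "hand" is the opening, from 0 (shut) to 1 (fully open), set as the call begins (left out, the last holds). The fingers move at their own pace and stop on an object; "newtons" is the grip in N (left out, the last holds). Time passes only in rows, so rows that do not move let the fingers close. It gives the time, the measured TCP pose, the force, the opening and the grip force at its end, in the units of the state.
- manip.observe(): the state, without advancing time (a new reading comes with each control period).
- cams.snapshot(name): name is "side" or "top" or "wrist"; returns a dict with "color" (400x640x3 uint8, red, green, blue), "fx", "fy", "cx", "cy" (pixels), "world_from_camera" (4x4, takes a point from camera to world coordinates); the wrist camera has in their place "tool_from_camera" (4x4, takes a point from camera to tool coordinates, whose origin is the TCP and whose axes are the flange's). Camera axes: x right, y up, looking along -z (the intrinsics and any distortion apply to the point x, -y, -z); pixel columns grow to the right and rows downward; lengths in m; the calibration is good to about 2 mm. A picture is of the moment at which its call begins: read the wrist's pose just before it. There is no depth.
- workorder.hand_in(): hands the job in; it is judged then, once.
The state is a dict: "time_s": time; "q": joint angles; "qd": joint speeds; "effort": joint torques, N m; "tcp_pos": TCP position; "tcp_rot": TCP orientation; "ft_force": force on the tool from outside, world axes, zero at the start; "ft_torque": the same for the moment, N m; "opening": opening from 0.0 (shut) to 1.0 (fully open); "gripper_force": force on a finger pad.
Only numpy, scipy, OpenCV 4.12 (cv2) and the standard library are available. Lean on these libraries where they do the work, as an engineer would, in place of code of your own. Each camera call takes 0.05 s, during which the arm holds its last target. There are 200 camera calls.

TASK

The lid of the small parts-baking pot is hot: take the lid lifter from its rest, slide its fork under the lid's loop handle, push the lid gently along until you feel it come against its sprung stop (only there is it free of the two hold-down lips), and lift it off, keeping it level. Set it down gently in the middle of the cooling stand, draw the fork out of the loop, and hang the lifter back in its rest as it was. Never touch the lid with the robot itself, do not force it, and leave the other things on the bench where they are.

Things in the scene. Friction and masses are not known exactly. Their poses are not given: they have to be found in the camera images.
- lid: Steel lid lying on the pot: disc 100 mm across, 8 mm thick, 0.45 to 0.7 kg. Origin: centre of its underside; x as the pot's x, within 0.04 rad. On top an upright loop of 8 mm bar: level bar along y, its axis 30 mm above the underside, legs at y = +-26 mm. The opening under the bar is 18 mm high (8 to 26 mm above the underside) and 44 mm wide. Two lugs at the sides.
- loop (a point): Middle of the axis of the loop handle's level bar, on the lid, 30 mm above the lid's underside.
- lug (a point): Top of the lid's +y lug. A lug sticks out at either side to y = +-58 mm, 14 mm along x, 5 mm thick, level with the underside. At the start each lies under a hold-down lip of the pot (2.5 mm gap): pulled up there, the lid is caught.
- pot: Heating pot, fixed: white housing 60 mm high, 156 mm wide (y), x from -80 to +100 mm, origin on the table below the well. On its top a dark steel keeper: side rails (inner faces y = +-60 mm, 13 mm high), each with a lip 42 mm long over a lug, and at the +x end a crossbar with a sprung rubber stop. The keeper's place along x was set by hand, varies by 20 mm and is not measured.
- pot_top (a point): On the pot's flat top, 60 mm above its origin. The lid slides on it to the pot's +x, pushed at its loop bar (1 to 2 N friction), for 10 to 38 mm until its edge meets the stop, felt as a rising force: 3 N/mm, solid after 5 mm. Pressed in by 1.5 to 4 mm the lugs are clear of the lips and the lid lifts straight up. Above 20 N on the lid is too much.
- stand: Cooling stand, fixed: dark round foot 90 mm across, and over it on a post a level square cork plate 130 mm wide. Origin: centre of the foot, on the table. The plate's upper face was set by hand anywhere from 22 to 62 mm above the table and is not measured: feel for it.
- rest: Lifter rest, fixed: foot plate and two level arms along x, upper faces 95 mm above the table, gap between them 36 mm (y = -18 to +18 mm), open above and to +x, posts at x = -45 to -55 mm. Origin on the table: the lifter hangs with its origin straight above, 95 mm up, its x along the rest's x.
- lifter: Lid lifter, 0.16 kg, hanging upright in the rest. Origin: centre of the underside of its steel guard plate (36 mm along x, 66 along y, 5 thick), which lies across the rest's arms. Below it a flat shank 24 mm wide (y), at x = -11 to -6 mm, goes down 60 mm to a fork pointing to +x. Above it a handle.
- handle (a point): Middle of the lifter's black handle, 30 mm above the lifter's origin: 24 mm along x, 30 mm along y, 50 mm high. Grip it here from above, firmly, across x (fingers closing along the lifter's x).
- cradle (a point): Middle of the fork's bearing face, 55 mm below the lifter's origin. Two prongs, outer edges y = +-12 mm, 5 mm thick, undersides 60 mm below the origin, reach to x = +10 mm; tips at x = 6 to 10 mm turn up 4.5 mm. The loop's bar lies here between shank and tips (12 mm apart), its axis 4 mm above this point. Pushing, the shank's face is 6 mm behind this point.
- flux_jar: Bystander: closed jar 52 mm across, 50 mm high; origin under its centre.
- solder_reel: Bystander: grey reel 60 mm across, 35 mm high; origin under its centre.
- phone: Bystander: black phone, 145 x 70 x 8 mm, lying flat; origin under its centre.
- driver: Bystander: screwdriver 150 mm long, lying flat.
- screw_tray: Bystander: low grey tray 70 x 100 x 18 mm; origin under its centre.
- tweezers: Bystander: steel tweezers 120 mm long, lying flat; origin under the middle.
- shield_can: Bystander: aluminium shield can 40 x 30 x 14 mm; origin under its centre.
Mind the look-alikes: they are no part of the job. What is shaped like the lifter but yellow is not meant.

How it is judged:
On the way, in this order (a step that is already met when the one before it is completed fails the run):
1. the lid hangs on the lifter, its underside more than 25 mm above the pot's top (z of lid in the frame of pot above 0.085 m and contact force between lid and lifter above 2 N and contact force between lid and pot below 0.1 N and distance between loop and cradle below 0.015 m), for 0.2 s.
2. the lid stands flat on the cooling stand, its centre within 20 mm of the stand's (contact force between lid and stand above 2.5 N and horizontal distance between lid and stand below 0.02 m and angle between lid's own z axis and vertical below 0.06 rad), for 0.2 s.
At the end, for the whole second after the job is handed in: The lid lies flat (0.06 rad) and still on the cooling stand, centre within 20 mm of the stand's, clear of the lifter; the lifter hangs still in its rest, guard on the arms (origin 90 to 100 mm up), upright within 0.1 rad, within 15 mm and 0.25 rad of its place (all of step 2 and linear speed of each of lid, lifter below 0.02 m/s and contact force between lid and lifter below 0.1 N and contact force between lifter and rest above 0.5 N and horizontal distance between lifter and rest below 0.015 m and z of lifter in the frame of rest between 0.09 and 0.1 m and angle between lifter's own z axis and vertical below 0.1 rad and angle between the x axis of lifter and the x axis of rest, either way round below 0.25 rad); the robot touches nothing.
It fails at once if the lid is tipped by more than 0.3 rad (angle between lid's own z axis and vertical above 0.3 rad).
It fails at once if the lifter forces the lid with more than 20 N (contact force between lifter and lid above 20 N).
It fails at once if the lid strikes or is pressed on the stand with more than 20 N (contact force between lid and stand above 20 N).
It fails at once if the robot itself touches the hot lid (contact force between any of the arm, the fingers and lid above 0.3 N).
It fails at once if a bystander is moved by more than 15 mm (distance of any of flux_jar, solder_reel, phone, driver, screw_tray, tweezers, shield_can from where it was at the start of the episode above 0.015 m).
It also fails if it takes over 72 s, if anything falls off the work surface, if the arm or the gripper's body presses on something with over 40 N, if the wrist force passes 120 N, or if a joint passes its speed limit or range.

## Working session

There is one attempt and no reset: what is moved stays moved. The work goes in short steps, Python scripts to look and compute and a tool call to move; the robot and the scene stay as the last step left them, time stands still between calls to the robot, and variables do not carry over. Pictures are saved under pics/ and viewed, at most 10 in all, crops included, and the job is handed in when it is done.

Besides the shell and the picture viewer there is one more tool, called after "Request:" as name(argument=value, ...), one argument or row to a line, values as JSON. apply_moves: Moves the arm, as the interface text tells. Its arguments: {"type":"object","properties":{"series":{"type":"array","items":{"type":"number"}},"hand":{"type":"number"},"newtons":{"type":"number"}},"required":["series"]}

```bash
mkdir -p pics
cat > h.py <<'E'
import numpy as np,cv2
from scipy.spatial.transform import Rotation as R
from workcell import manip,cams,workorder
def T():
    s=manip.observe();M=np.eye(4);q=s['tcp_rot'];M[:3,:3]=R.from_quat([q[1],q[2],q[3],q[0]]).as_matrix();M[:3,3]=s['tcp_pos'];return M
def snap(n,save=None):
    M=T();c=cams.snapshot(n);c['W']=np.array(c['world_from_camera']) if 'world_from_camera' in c else M@np.array(c['tool_from_camera'])
    if save: cv2.imwrite(f'pics/{save}.png',c['color'][:,:,::-1]); np.save(f'pics/{save}.npy',np.r_[c['W'].ravel(),c['fx'],c['fy'],c['cx'],c['cy']])
    return c
def px(save,u,v,z):
    a=np.load(f'pics/{save}.npy');W=a[:16].reshape(4,4);fx,fy,cx,cy=a[16:]
    d=W[:3,:3]@np.array([(u-cx)/fx,-(v-cy)/fy,-1]);o=W[:3,3];return (o+d*(z-o[2])/d[2]).round(4)
def proj(save,p):
    a=np.load(f'pics/{save}.npy');W=a[:16].reshape(4,4);fx,fy,cx,cy=a[16:]
    q=np.linalg.inv(W)@np.r_[p,1];return (cx-fx*q[0]/q[2]).round(1),(cy+fy*q[1]/q[2]).round(1)
E
python3 - <<'E'
from h import *
for n in('top','side'):
    c=snap(n,n);print(n,c['W'].round(3).tolist(),c['fx'],c['cx'],c['cy'],[k for k in c])
s=manip.observe();print(s)
E
```

```text
top [[0.017, 0.987, -0.158, 0.324], [-1.0, 0.018, 0.001, -0.015], [0.004, 0.158, 0.987, 1.521], [0.0, 0.0, 0.0, 1.0]] 461.0071589827639 326.24279365726846 207.27822220270417 ['color', 'fx', 'fy', 'cx', 'cy', 'world_from_camera', 'W']
side [[0.869, 0.331, -0.368, 0.01], [-0.495, 0.569, -0.656, -0.935], [-0.008, 0.753, 0.658, 1.018], [0.0, 0.0, 0.0, 1.0]] 472.4293327805583 323.402550122394 199.76032188048399 ['color', 'fx', 'fy', 'cx', 'cy', 'world_from_camera', 'W']
{'time_s': 0.1, 'q': array([-1.52731669e+00,  3.81141054e-01,  1.29814999e+00, -1.02405718e-05,
        1.46359443e+00, -2.15296605e-01]), 'qd': array([-0.00175558, -0.00147182, -0.00195975, -0.00086863, -0.00038144,
       -0.00140421]), 'effort': array([ 5.17532011e-03, -4.49219513e+01, -2.31657887e+01, -1.27717572e-04,
        3.63538202e-03,  8.05043328e-06]), 'tcp_pos': array([ 0.14072936, -0.53142714,  0.23077864]), 'tcp_rot': array([-6.44459713e-04,  9.91640750e-01,  1.29027924e-01,  5.03917809e-05]), 'ft_force': array([-0.014792  ,  0.16140024, -0.20494894]), 'ft_torque': array([-0.02891434, -0.03003037, -0.01403747]), 'gripper_force': 0.0, 'opening': 1.0009654197474824}
```

Run:
```python
import cv2
a=cv2.imread('pics/top.png');b=cv2.imread('pics/side.png')
cv2.imwrite('pics/top2.png',cv2.resize(a[0:400,80:600],None,fx=1.5,fy=1.5,interpolation=cv2.INTER_CUBIC))
```

```text
(no output)
```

View pics/top2.png

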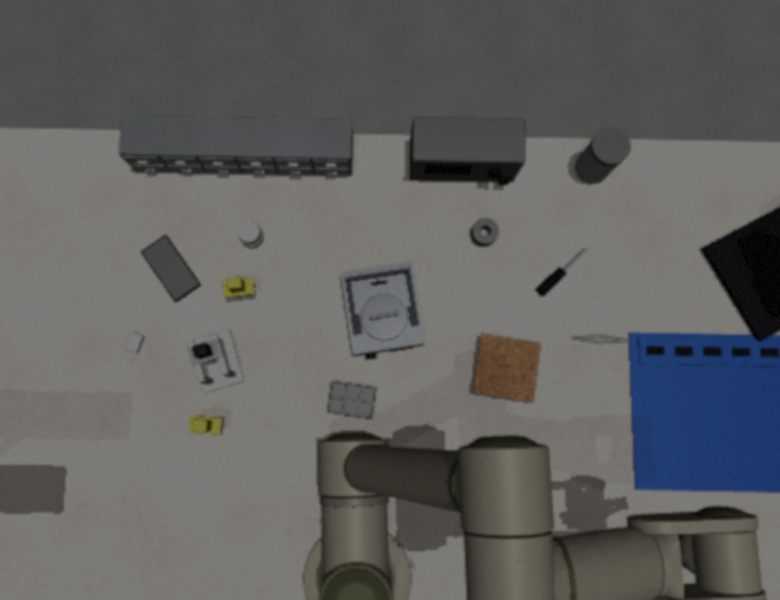

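View pics/side.png

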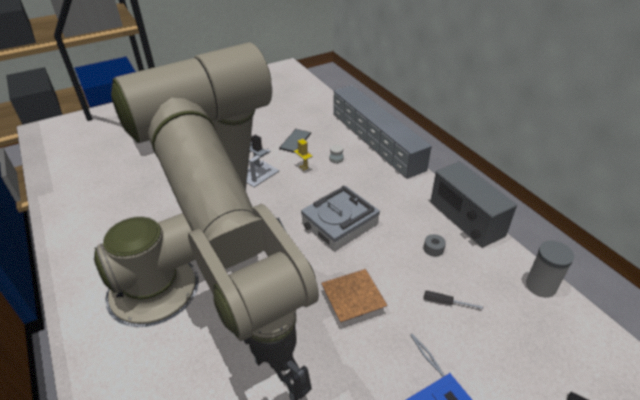

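The top view shows the rest with the black-handled lifter near crop (203,350), the lid on the pot at (383,316) and the cork plate at (506,367). The rest's posts seem to be the dark knobs at the lower end, and the yellow lookalikes are elsewhere. The side view agrees.

Run:
```python
from h import *
f=lambda u,v,z:px('top',80+u/1.5,v/1.5,z)
for n,a in dict(handle=(203,350,.15),foot=(216,361,.0),arm1=(222,340,.095),arm1b=(230,373,.095),arm2b=(207,380,.095),lid=(383,316,.068),pc=(383,309,.06),p1=(342,271,.06),p2=(410,263,.06),p3=(425,345,.06),p4=(352,354,.06),stand=(506,367,.042),s1=(481,333,.042),s2=(540,343,.042)).items(): print(n,f(*a))
print(T().round(3)); print(np.array(cams.snapshot('wrist')['tool_from_camera']).round(3))
```

```text
handle [0.4599 0.3122 0.15  ]
foot [0.451  0.3181 0.    ]
arm1 [0.4869 0.2872 0.095 ]
arm1b [0.4189 0.2672 0.095 ]
arm2b [0.4037 0.3137 0.095 ]
lid [ 0.5473 -0.0465  0.068 ]
pc [ 0.5637 -0.0464  0.06  ]
p1 [0.6452 0.0433 0.06  ]
p2 [ 0.6656 -0.1035  0.06  ]
p3 [ 0.4878 -0.1367  0.06  ]
p4 [0.4659 0.0179 0.06  ]
stand [ 0.4455 -0.3118  0.042 ]
s1 [ 0.5179 -0.2589  0.042 ]
s2 [ 0.4985 -0.3858  0.042 ]
[[ 0.967  0.256 -0.     0.141]
 [ 0.256 -0.967  0.001 -0.531]
 [ 0.    -0.001 -1.     0.231]
 [ 0.     0.     0.     1.   ]]
[[ 0.001  0.956  0.294  0.075]
 [ 1.    -0.001 -0.     0.001]
 [ 0.     0.294 -0.956 -0.142]
 [ 0.     0.     0.     1.   ]]
```

Request:
apply_moves(
  series=[0.0263,-0.037,-0.005,0,0.0263,-0.037,-0.005,0,0.0263,-0.037,-0.005,0,0.0263,-0.037,-0.005,0,0.0263,-0.037,-0.005,0,0.0263,-0.037,-0.005,0,0.0263,-0.037,-0.005,0,0.0263,-0.037,-0.005,0,0.0263,-0.037,-0.005,0,0.0263,-0.037,-0.005,0,0.0263,-0.037,-0.005,0,0.0263,-0.037,-0.005,0,0.0263,-0.037,-0.005,0,0.0263,-0.037,-0.005,0,0.0263,-0.037,-0.005,0,0.0263,-0.037,-0.005,0,0.0263,-0.037,-0.005,0,0.0263,-0.037,-0.005,0,0.0263,-0.037,-0.005,0,0.0263,-0.037,-0.005,0],
  hand=1,
)

```text
time_s: 2.65
tcp_pos: [0.4601, 0.3198, 0.3312]
tcp_rot: [0.0, 0.992, 0.129, -0.0]
ft_force: [0.4, -0.5, 0.2]
opening: 1.0
gripper_force: 0.0
```

Request:
apply_moves(
  series=[0,0,0,-0.18,0,0,0,-0.18,0,0,0,-0.18,0,0,0,-0.18,0,0,0,-0.18,0,0,0,-0.18,0,0,0,-0.18,0,0,0,-0.18,0,0,0,-0.12,0,0,0,0],
)

```text
time_s: 3.9
tcp_pos: [0.4598, 0.3183, 0.3311]
tcp_rot: [-0.0, 0.615, 0.789, -0.0]
ft_force: [-0.2, 0.6, 0.6]
opening: 1.001
gripper_force: 0.0
```

Run:
```python
from h import *
c=snap('wrist','w1');print(T().round(4))
cv2.imwrite('pics/w1b.png',cv2.resize(c['color'][:,:,::-1],(800,500)))
```

```text
[[-2.430e-01  9.700e-01 -5.000e-04  4.598e-01]
 [ 9.700e-01  2.430e-01 -2.000e-04  3.183e-01]
 [-1.000e-04 -5.000e-04 -1.000e+00  3.311e-01]
 [ 0.000e+00  0.000e+00  0.000e+00  1.000e+00]]
```

View pics/w1b.png

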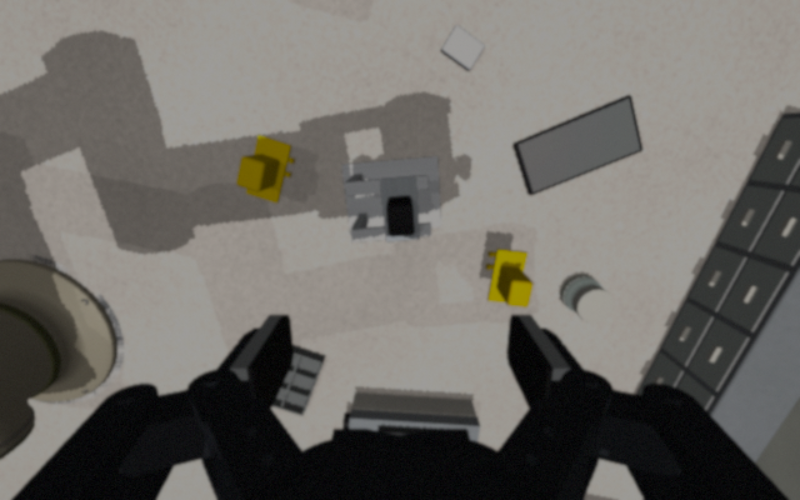

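The rest is at about (395,200) with its posts on the left (−x side). The black handle top is at (400,215). Next is a close crop.

Run:
```python
import cv2
a=cv2.imread('pics/w1.png')[110:210,260:370]
cv2.imwrite('pics/w1c.png',cv2.convertScaleAbs(cv2.resize(a,None,fx=6,fy=6,interpolation=cv2.INTER_CUBIC),alpha=1.6))
```

```text
(no output)
```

View pics/w1c.png

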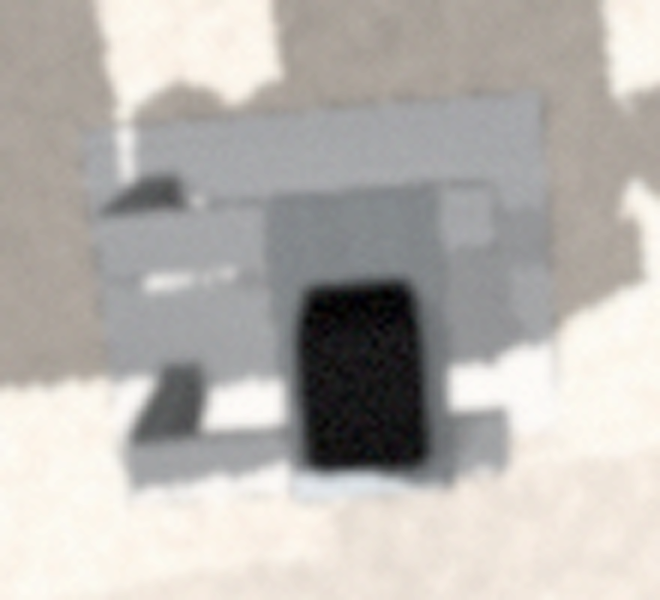

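The crop shows the guard with corners at (268,190), (440,185), (455,487) and (290,492). The handle top's lower edge runs from (310,466) to (428,460). The arms run to the right.

Run:
```python
from h import *
f=lambda u,v,z:px('w1',260+u/6,110+v/6,z)
g=[f(*a,.1) for a in((268,190),(440,185),(455,487),(290,492))]
print(g,np.mean(g,0)); 
for a,b in((0,1),(3,2),(3,0),(2,1)): d=g[b]-g[a];print(np.linalg.norm(d),np.arctan2(d[1],d[0]))
h=[f(310,466,.15),f(428,460,.15)];d=h[1]-h[0];print(h,np.linalg.norm(d),np.arctan2(d[1],d[0]))
y=np.arctan2(d[1],d[0]);print((h[0]+h[1])/2+.015*np.array([-np.sin(y),np.cos(y),0]))
for p in((80,130),(540,95),(135,490),(505,465),(130,440),(505,410),(100,212),(490,185)):print(p,f(*p,.095))
```

```text
[array([0.4332, 0.3477, 0.1   ]), array([0.4676, 0.3575, 0.1   ]), array([0.4877, 0.2954, 0.1   ]), array([0.453 , 0.2855, 0.1   ])] [0.460375 0.321525 0.1     ]
0.03576870140220361 0.2775316100009883
0.03608462276372029 0.27791899667100495
0.06527541650575663 1.8789818218192214
0.06527189287894139 1.8838261720379161
[array([0.4539, 0.3054, 0.15  ]), array([0.4752, 0.312 , 0.15  ])] 0.022299103120977742 0.300477168372581
[0.46011036 0.32302793 0.15      ]
(80, 130) [0.3922 0.3496 0.095 ]
(540, 95) [0.4833 0.38   0.095 ]
(135, 490) [0.4197 0.2761 0.095 ]
(505, 465) [0.4976 0.3017 0.095 ]
(130, 440) [0.4162 0.287  0.095 ]
(505, 410) [0.4943 0.3137 0.095 ]
(100, 212) [0.3997 0.334  0.095 ]
(490, 185) [0.4782 0.3597 0.095 ]
```

Request:
apply_moves(
  series=[0.0035,0.0015,0.021,-0.055,0,0,0.03,0,0,0,0.03,0,0,0,0.03,0,0,0,0.03,0,0,0,0.03,0,0,0,0.02,0,0,0,0.02,0,0,0,0.01,0,0,0,0,0],
)

```text
time_s: 5.2
tcp_pos: [0.4604, 0.322, 0.11]
tcp_rot: [-0.0, 0.593, 0.805, -0.0]
ft_force: [0.3, -0.6, -0.1]
opening: 0.998
gripper_force: 0.0
```

Request:
apply_moves(
  series=[0,0,0,0,0,0,0,0,0,0,0,0,0,0,0,0,0,0,0,0,0,0,0,0,0,0,0,0],
  hand=0,
  newtons=80,
)

```text
time_s: 6.08
tcp_pos: [0.4607, 0.3221, 0.1108]
tcp_rot: [0.0, 0.592, 0.806, 0.0]
ft_force: [0.3, -2.2, 5.6]
opening: 0.273
gripper_force: 78.8
```

Run:
```python
from h import *
print(T().round(4),manip.observe()['ft_force'].round(2))
a=cv2.imread('pics/top.png')[165:245,300:370]
cv2.imwrite('pics/pot.png',cv2.convertScaleAbs(cv2.resize(a,None,fx=7,fy=7,interpolation=cv2.INTER_CUBIC),alpha=1.5))
```

```text
[[-2.983e-01  9.545e-01  9.000e-04  4.607e-01]
 [ 9.545e-01  2.983e-01  4.000e-04  3.221e-01]
 [ 1.000e-04  1.000e-03 -1.000e+00  1.108e-01]
 [ 0.000e+00  0.000e+00  0.000e+00  1.000e+00]] [ 0.29 -2.18  5.65]
```

Request:
apply_moves(
  series=[0,0,-0.01,0,0,0,-0.02,0,0,0,-0.03,0,0,0,-0.03,0,0,0,-0.03,0,0,0,-0.03,0,-0.0375,-0.0056,-0.0033,0,-0.0375,-0.0056,-0.0033,0,-0.0375,-0.0056,-0.0033,0,-0.0375,-0.0056,-0.0033,0,-0.0375,-0.0056,-0.0033,0,-0.0375,-0.0056,-0.0033,0,-0.0375,-0.0056,-0.0033,0,-0.0375,-0.0056,-0.0033,0,-0.0375,-0.0056,-0.0033,0,-0.0375,-0.0056,-0.0033,0,-0.0375,-0.0056,-0.0033,0,-0.0375,-0.0056,-0.0033,0,0,0,0,0.15,0,0,0,0],
)

```text
time_s: 8.57
tcp_pos: [0.5303, -0.1277, 0.2998]
tcp_rot: [-0.0, 0.651, 0.759, -0.0]
ft_force: [-0.3, 0.1, -1.4]
opening: 0.272
gripper_force: 78.5
```

Run:
```python
from h import *
M=T();c=snap('wrist','w2');print(M.round(4),manip.observe()['ft_force'].round(2),manip.observe()['opening'])
cv2.imwrite('pics/w2b.png',cv2.convertScaleAbs(cv2.resize(c['color'][:,:,::-1],(800,500)),alpha=1.4))
```

```text
[[-1.530e-01  9.882e-01 -8.000e-04  5.303e-01]
 [ 9.882e-01  1.530e-01  5.000e-04 -1.277e-01]
 [ 6.000e-04 -7.000e-04 -1.000e+00  2.998e-01]
 [ 0.000e+00  0.000e+00  0.000e+00  1.000e+00]] [ 0.3  -0.74 -2.1 ] 0.2705081036561108
```

View pics/w2b.png

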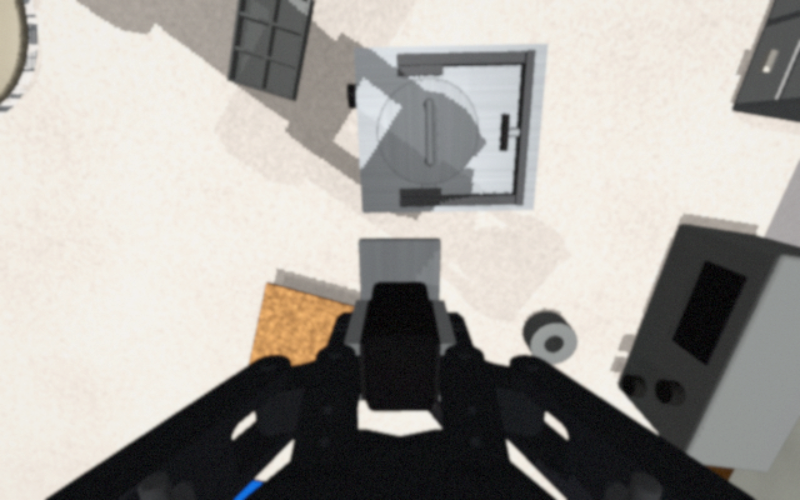

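The wrist picture shows the loop bar running from (429,97) to (430,164) and the lid disc spanning x = 376 to 482. The stop is at (504,132), and the held lifter's guard edge runs from (360,239) to (440,239).

Run:
```python
from h import *
f=lambda u,v,z:px('w2',u*.8,v*.8,z)
M=T()
a,b=f(429.5,97,.094),f(430.5,164,.094);d=a-b
print('bar',a,b,(a+b)/2,np.linalg.norm(d),'yaw',np.arctan2(-d[0],d[1]))
print('lid',(f(376,131,.068)+f(482,131,.068))/2, f(376,131,.068),f(482,131,.068),f(428,77,.068),f(428,185,.068))
print('stop',f(499,132,.068))
g=[f(360,239,M[2,3]-.0105),f(440,239,M[2,3]-.0105)]
for p in g: print('guard in tool',(np.linalg.inv(M)@np.r_[p,1]).round(4))
q=[f(*p,.06) for p in((356,47),(547,44),(534,210),(362,212))]
for i,j in((0,1),(3,2),(3,0),(2,1)): e=q[j]-q[i];print(np.linalg.norm(e).round(4),np.arctan2(e[1],e[0]).round(3))
```

```text
bar [ 0.54   -0.0178  0.094 ] [ 0.5511 -0.074   0.094 ] [ 0.54555 -0.0459   0.094  ] 0.05728568756679106 yaw 0.19499912486189944
lid [ 0.54645 -0.0451   0.068  ] [ 0.4959 -0.053   0.068 ] [ 0.597  -0.0372  0.068 ] [0.5371 0.0017 0.068 ] [ 0.5546 -0.0962  0.068 ]
stop [ 0.6134 -0.0356  0.068 ]
guard in tool [ 0.0317 -0.0167  0.0105  1.    ]
guard in tool [0.0316 0.0177 0.0105 1.    ]
0.1768 0.168
0.1805 0.166
0.1552 1.731
0.1555 1.755
```

Request:
apply_moves(
  series=[0.02,-0.0037,0,-0.016,0.02,0,0,0,0.02,0,0,0,0.0193,0,0,0,0,0,0.02,0,0,0,0.03,0,0,0,0.03,0,0,0,0.03,0,0,0,0.02,0,0,0,0.01,0,0,0,0.006,0,0,0,0.006,0,0,0,0,0,0,0,0,0],
)

```text
time_s: 10.38
tcp_pos: [0.5141, -0.0499, 0.1483]
tcp_rot: [0.0, 0.645, 0.764, 0.0]
ft_force: [-0.4, -0.2, -1.0]
opening: 0.269
gripper_force: 78.5
```

Run:
```python
from h import *
M=T();c=snap('wrist','w3');s=snap('side','s3');print(M.round(4),manip.observe()['ft_force'].round(2))
a=np.hstack([cv2.resize(c['color'],(480,300)),cv2.resize(s['color'][175:255,290:390],(320,256)).repeat(1,0).copy() if 0 else cv2.copyMakeBorder(cv2.resize(s['color'][170:250,295:380],(319,300)),0,0,0,1,0)])
cv2.imwrite('pics/w3b.png',cv2.convertScaleAbs(a[:,:,::-1],alpha=1.4))
```

```text
[[-1.681e-01  9.858e-01  7.000e-04  5.141e-01]
 [ 9.858e-01  1.681e-01 -3.000e-04 -4.990e-02]
 [-4.000e-04  7.000e-04 -1.000e+00  1.483e-01]
 [ 0.000e+00  0.000e+00  0.000e+00  1.000e+00]] [-0.68 -0.14 -1.63]
```

View pics/w3b.png

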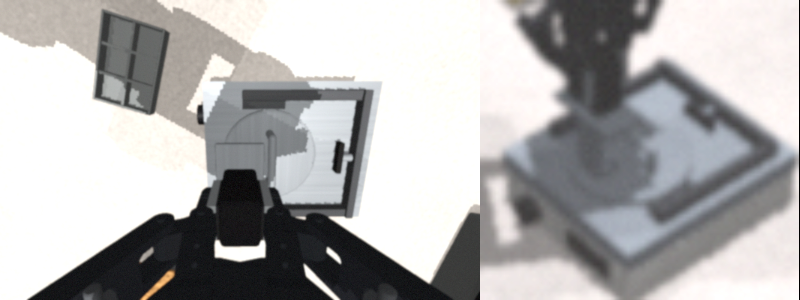

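The fork stands level just behind the loop, in line with it. Next I slide it in.

Request:
apply_moves(
  series=[0,0.006,0.0005,0,0,0.006,0,0,0,0.006,0,0,0,0.006,0,0,0,0.004,0,0,0,0,0,0,0,0,0,0],
)

```text
time_s: 11.35
tcp_pos: [0.5414, -0.0451, 0.1474]
tcp_rot: [-0.0, 0.645, 0.764, -0.0]
ft_force: [0.2, -0.1, -1.9]
opening: 0.275
gripper_force: 78.5
```

Request:
apply_moves(
  series=[0,0.002,0,0,0,0.002,0,0,0,0.002,0,0,0,0.002,0,0,0,0.002,0,0,0,0.002,0,0,0,0,0,0,0,0,0,0],
)

```text
time_s: 12.35
tcp_pos: [0.5535, -0.0431, 0.1474]
tcp_rot: [0.0, 0.645, 0.764, 0.0]
ft_force: [0.4, -0.0, -1.7]
opening: 0.268
gripper_force: 78.5
```

Request:
apply_moves(
  series=[0,0.0015,0,0,0,0.0015,0,0,0,0.001,0,0,0,0,0,0],
)

```text
time_s: 12.85
tcp_pos: [0.5574, -0.0424, 0.1474]
tcp_rot: [0.0, 0.645, 0.764, 0.0]
ft_force: [-1.7, 0.1, -1.6]
opening: 0.272
gripper_force: 78.5
```

Request:
apply_moves(
  series=[0,0.0015,0,0,0,0.0015,0,0,0,0.001,0,0],
)

```text
time_s: 13.22
tcp_pos: [0.5613, -0.0417, 0.1474]
tcp_rot: [-0.0, 0.645, 0.764, -0.0]
ft_force: [-2.0, -0.3, -0.2]
opening: 0.274
gripper_force: 78.5
```

Run:
```python
from h import *
M=T();c=snap('wrist','w4');print(M[:3,3].round(4))
for i in range(4): print(manip.observe()['ft_force'].round(2))
cv2.imwrite('pics/w4b.png',cv2.convertScaleAbs(cv2.resize(c['color'][90:300,240:500,::-1],None,fx=2.8,fy=2.8,interpolation=cv2.INTER_CUBIC),alpha=1.4))
```

```text
[ 0.5613 -0.0417  0.1474]
[-1.98  0.3  -2.09]
[-1.98  0.3  -2.09]
[-1.98  0.3  -2.09]
[-1.98  0.3  -2.09]
```

View pics/w4b.png

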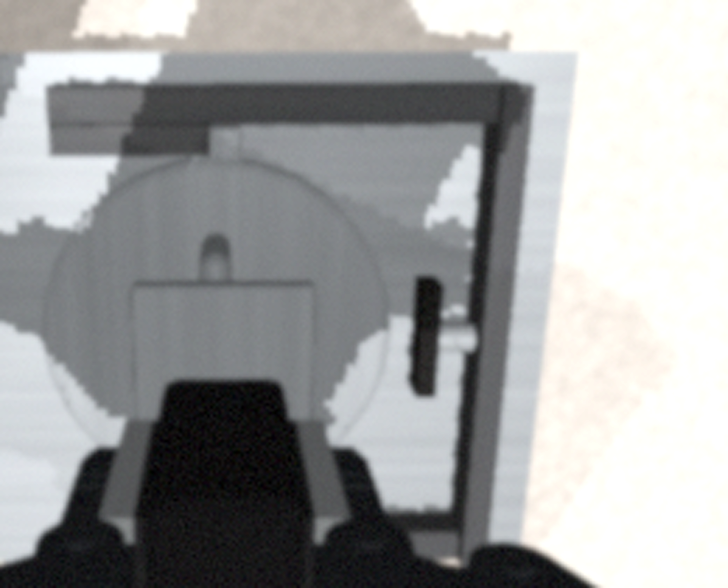

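The lid is moving with the lifter at about 2 N of friction. The stop (413,335) is about 7 mm ahead of the lid's edge (388,320).

Request:
apply_moves(
  series=[0,0.0015,0,0,0,0.0015,0,0,0,0.001,0,0,0,0.001,0,0,0,0,0,0],
)

```text
time_s: 13.9
tcp_pos: [0.5663, -0.0409, 0.1474]
tcp_rot: [0.0, 0.645, 0.764, 0.0]
ft_force: [-1.3, 0.5, -1.2]
opening: 0.268
gripper_force: 78.5
```

Request:
apply_moves(
  series=[0,0.001,0,0,0,0.0005,0,0,0,0,0,0],
)

```text
time_s: 14.28
tcp_pos: [0.5677, -0.0406, 0.1474]
tcp_rot: [0.0, 0.645, 0.764, 0.0]
ft_force: [-1.1, -0.8, -0.6]
opening: 0.27
gripper_force: 78.5
```

Request:
apply_moves(
  series=[0,0.0005,0,0,0,0.0005,0,0,0,0,0,0],
)

```text
time_s: 14.65
tcp_pos: [0.5684, -0.0405, 0.1474]
tcp_rot: [-0.0, 0.645, 0.764, -0.0]
ft_force: [-3.8, -0.8, -0.3]
opening: 0.27
gripper_force: 78.7
```

Request:
apply_moves(
  series=[0,0.0005,0,0,0,0.0005,0,0,0,0,0,0],
)

```text
time_s: 15.02
tcp_pos: [0.5692, -0.0404, 0.1474]
tcp_rot: [-0.0, 0.645, 0.764, -0.0]
ft_force: [-5.7, -1.0, 1.4]
opening: 0.271
gripper_force: 78.8
```

Request:
apply_moves(
  series=[0,0.0005,0,0,0,0.0005,0,0,0,0,0,0],
)

```text
time_s: 15.4
tcp_pos: [0.5698, -0.0402, 0.1473]
tcp_rot: [-0.001, 0.645, 0.764, -0.001]
ft_force: [-6.8, -1.6, 1.6]
opening: 0.273
gripper_force: 79.0
```

Request:
apply_moves(
  series=[0,0.0005,0,0,0,0.0005,0,0,0,0,0,0],
)

```text
time_s: 15.78
tcp_pos: [0.5704, -0.0401, 0.1473]
tcp_rot: [-0.001, 0.645, 0.764, -0.001]
ft_force: [-8.4, -1.5, 2.7]
opening: 0.271
gripper_force: 79.1
```

Request:
apply_moves(
  series=[0,0,-0.002,0,0,0,-0.002,0,0,0,-0.002,0,0,0,-0.001,0,0,0,-0.001,0,0,0,0,0],
)

```text
time_s: 16.52
tcp_pos: [0.5707, -0.0399, 0.1546]
tcp_rot: [-0.001, 0.645, 0.764, -0.001]
ft_force: [-5.1, -1.7, -4.4]
opening: 0.272
gripper_force: 78.5
```

Request:
apply_moves(
  series=[0,0,-0.0005,0,0,0,-0.0005,0,0,0,-0.0005,0,0,0,-0.0005,0,0,0,0,0],
)

```text
time_s: 17.15
tcp_pos: [0.5706, -0.0398, 0.1565]
tcp_rot: [-0.001, 0.645, 0.764, -0.001]
ft_force: [-5.3, -0.2, -4.0]
opening: 0.27
gripper_force: 78.5
```

Request:
apply_moves(
  series=[0,0,-0.0005,0,0,0,-0.0005,0,0,0,-0.0005,0,0,0,-0.0005,0,0,0,0,0],
)

```text
time_s: 17.77
tcp_pos: [0.5711, -0.0399, 0.1589]
tcp_rot: [-0.001, 0.645, 0.764, -0.0]
ft_force: [-4.9, -1.3, -4.6]
opening: 0.27
gripper_force: 78.5
```

Run:
```python
from h import *
M=T();c=snap('wrist','w5');s=manip.observe();print(M[:3,3].round(4),s['ft_force'].round(2),s['ft_torque'].round(2))
cv2.imwrite('pics/w5b.png',cv2.convertScaleAbs(cv2.resize(c['color'][90:300,240:500,::-1],None,fx=2.8,fy=2.8,interpolation=cv2.INTER_CUBIC),alpha=1.4))
```

```text
[ 0.5711 -0.0399  0.1589] [-4.9  -2.08 -4.56] [-0.17  1.29 -0.03]
```

View pics/w5b.png

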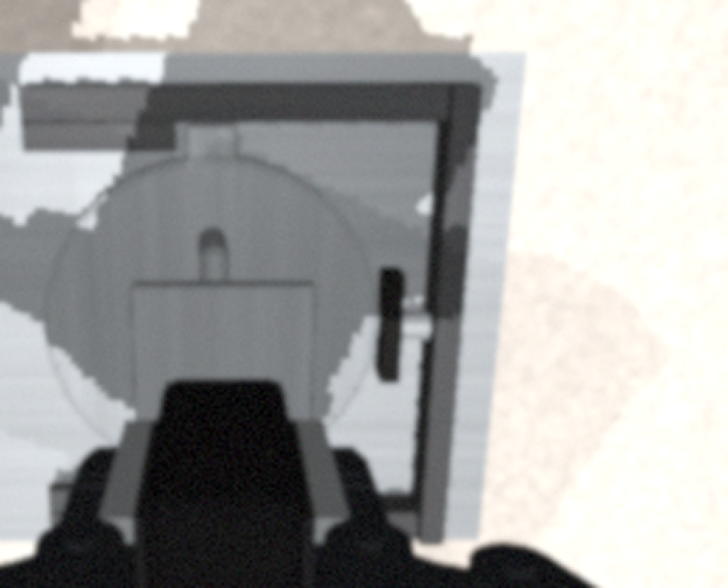

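The +y lug (188–240) is fully clear of its lip, which ends at 177. I'll lift on slowly.

Request:
apply_moves(
  series=[0,0,-0.0005,0,0,0,-0.0005,0,0,0,-0.001,0,0,0,0,0],
)

```text
time_s: 18.32
tcp_pos: [0.5718, -0.04, 0.1615]
tcp_rot: [0.0, 0.645, 0.764, 0.0]
ft_force: [-4.5, -0.6, -5.8]
opening: 0.269
gripper_force: 78.5
```

Request:
apply_moves(
  series=[0,0,-0.001,0,0,0,-0.001,0,0,0,-0.001,0,0,0,0,0],
)

```text
time_s: 18.82
tcp_pos: [0.5719, -0.04, 0.1645]
tcp_rot: [0.0, 0.645, 0.764, 0.0]
ft_force: [-0.3, 0.8, -6.6]
opening: 0.269
gripper_force: 78.5
```

Request:
apply_moves(
  series=[0,0,-0.002,0,0,0,-0.003,0,0,0,-0.005,0,0,0,-0.007,0,0,0,-0.009,0,0,0,-0.01,0,0,0,-0.01,0,0,0,-0.009,0,0,0,-0.007,0,0,0,-0.005,0,0,0,-0.003,0,0,0,0,0,0,0,0,0],
)

```text
time_s: 20.45
tcp_pos: [0.5714, -0.04, 0.2341]
tcp_rot: [-0.0, 0.645, 0.764, -0.0]
ft_force: [0.7, -0.5, -7.4]
opening: 0.272
gripper_force: 78.6
```

Run:
```python
from h import *
from scipy.optimize import least_squares
u=(80+506.75/1.5,367.75/1.5);v=(353.2,295.7)
r=least_squares(lambda p:np.r_[np.subtract(proj('top',p),u),np.subtract(proj('side',p),v)],[.44,-.31,.04],diff_step=1e-2);print(r.x,r.fun)
M=T();s=manip.observe();print(M[:3,3].round(4),s['ft_force'].round(2),M[:3,:2].round(3))
c=snap('side','s6');d=snap('wrist','w6')
a=cv2.resize(c['color'][130:260,260:420],(400,325));b=cv2.resize(d['color'][60:320,180:500],(400,325))
cv2.imwrite('pics/s6b.png',cv2.convertScaleAbs(np.hstack([a,b])[:,:,::-1],alpha=1.4))
```

```text
[ 0.44344742 -0.31461701  0.03065052] [-0.33333333  0.43333333  0.4        -0.1       ]
[ 0.5714 -0.04    0.2341] [ 0.69 -0.46 -7.42] [[-0.168  0.986]
 [ 0.986  0.168]
 [ 0.    -0.001]]
```

View pics/s6b.png

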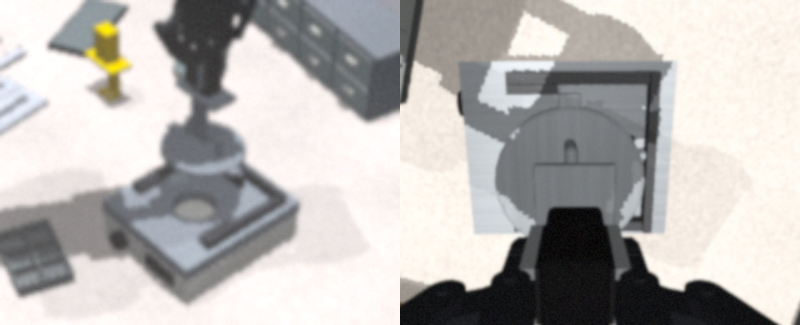

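The lid hangs level on the fork, clear of the pot. Next I carry it over the stand.

Request:
apply_moves(
  series=[-0.003,-0.002,0,0,-0.006,-0.004,0,0,-0.0094,-0.0064,0,0,-0.0125,-0.0085,0,0,-0.0156,-0.0106,0,0,-0.0156,-0.0106,0,0,-0.0156,-0.0106,0,0,-0.0156,-0.0106,0,0,-0.0156,-0.0106,0,0,-0.0156,-0.0106,0,0,-0.0156,-0.0106,0,0,-0.0156,-0.0106,0,0,-0.0156,-0.0106,0,0,-0.0156,-0.0106,0,0,-0.0156,-0.0106,0,0,-0.0156,-0.0106,0,0,-0.0125,-0.0085,0,0,-0.0094,-0.0064,0,0,-0.006,-0.004,0,0,-0.003,-0.002,0,0],
)

```text
time_s: 23.05
tcp_pos: [0.4468, -0.314, 0.2344]
tcp_rot: [-0.0, 0.645, 0.764, 0.0]
ft_force: [-0.0, -0.1, -7.6]
opening: 0.273
gripper_force: 78.7
```

Request:
apply_moves(
  series=[0,0,0.003,0,0,0,0.006,0,0,0,0.008,0,0,0,0.01,0,0,0,0.01,0,0,0,0.01,0,0,0,0.008,0,0,0,0.005,0,0,0,0.002,0,0,0,0,0],
)

```text
time_s: 24.3
tcp_pos: [0.4469, -0.3139, 0.1725]
tcp_rot: [0.0, 0.645, 0.764, -0.0]
ft_force: [-1.2, -0.7, -7.7]
opening: 0.27
gripper_force: 78.7
```

Run:
```python
from h import *
M=T();s=manip.observe();print(M[:3,3].round(4),s['ft_force'].round(2))
c=snap('side','s7');d=snap('wrist','w7')
a=cv2.resize(c['color'][210:350,270:440],(400,325));b=cv2.resize(d['color'][60:320,180:500],(400,325))
cv2.imwrite('pics/s7b.png',cv2.convertScaleAbs(np.hstack([a,b])[:,:,::-1],alpha=1.4))
```

```text
[ 0.4469 -0.3139  0.1725] [-1.23 -0.71 -7.73]
```

View pics/s7b.png

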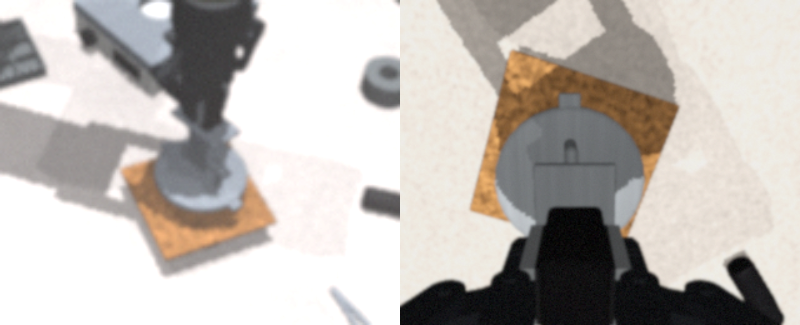

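The lid is level over the cork plate; plate corners are at (512,50), (678,105), (472,208). I'll check the centring.

Run:
```python
from h import *
f=lambda x,y,z:px('w7',180+(x-400)*.8,60+y*.8,z)
for z in(.03,.05):
    P=[f(472,208,z),f(678,105,z),f(512,50,z)];print(z,(P[0]+P[1])/2,np.linalg.norm(P[0]-P[2]),np.linalg.norm(P[1]-P[2]))
print('lid',f(570,180,.084),f(496,175,.084),f(645,175,.084),'bar',f(571,141,.11))
```

```text
0.03 [ 0.4443  -0.31465  0.03   ] 0.13063219358182732 0.13095686312675633
0.05 [ 0.4436  -0.30945  0.05   ] 0.12143990283263571 0.12176452685408833
lid [ 0.4445 -0.315   0.084 ] [ 0.3961 -0.3198  0.084 ] [ 0.4923 -0.3033  0.084 ] bar [ 0.4401 -0.2837  0.11  ]
```

Request:
apply_moves(
  series=[0,0,0.003,0,0,0,0.005,0,0,0,0.006,0,0,0,0.006,0,0,0,0.005,0,0,0,0.004,0,0,0,0.003,0,0,0,0.002,0,0,0,0.001,0,0,0,0.001,0],
)

```text
time_s: 25.65
tcp_pos: [0.447, -0.3142, 0.1371]
tcp_rot: [0.001, 0.645, 0.764, -0.0]
ft_force: [-1.8, -0.2, -0.8]
opening: 0.269
gripper_force: 79.5
```

Request:
apply_moves(
  series=[0,0,0.001,0,0,0,0.001,0,0,0,0.001,0,0,0,0.001,0,0,0,0,0],
)

```text
time_s: 26.28
tcp_pos: [0.4469, -0.3139, 0.1323]
tcp_rot: [-0.0, 0.645, 0.764, 0.0]
ft_force: [-1.0, -0.8, -1.6]
opening: 0.272
gripper_force: 79.5
```

Request:
apply_moves(
  series=[0,0,0.001,0,0,0,0.001,0,0,0,0.001,0,0,0,0,0],
)

```text
time_s: 26.78
tcp_pos: [0.4469, -0.3138, 0.1293]
tcp_rot: [-0.0, 0.645, 0.764, 0.0]
ft_force: [-1.0, -0.4, -2.0]
opening: 0.273
gripper_force: 79.5
```

Request:
apply_moves(
  series=[0,0,0.001,0,0,0,0.001,0,0,0,0,0],
)

```text
time_s: 27.15
tcp_pos: [0.4469, -0.3138, 0.1273]
tcp_rot: [-0.0, 0.645, 0.764, 0.0]
ft_force: [-1.0, -0.2, -2.7]
opening: 0.268
gripper_force: 79.5
```

Request:
apply_moves(
  series=[0,0,-0.0014,0,0,0,-0.0013,0,0,-0.002,0,0,0,-0.002,0,0,0,-0.002,0,0,0,0,0,0],
)

```text
time_s: 27.9
tcp_pos: [0.4408, -0.3149, 0.1301]
tcp_rot: [-0.0, 0.645, 0.764, 0.0]
ft_force: [0.5, 0.6, -1.7]
opening: 0.269
gripper_force: 79.5
```

Request:
apply_moves(
  series=[0,-0.002,0,0,0,-0.001,0,0,0,0,0,0],
)

```text
time_s: 28.28
tcp_pos: [0.4379, -0.3154, 0.1301]
tcp_rot: [0.0, 0.645, 0.764, 0.0]
ft_force: [0.8, -0.5, -3.3]
opening: 0.273
gripper_force: 79.5
```

Request:
apply_moves(
  series=[0,-0.002,0,0,0,-0.001,0,0,0,0,0,0],
)

```text
time_s: 28.65
tcp_pos: [0.435, -0.3159, 0.1301]
tcp_rot: [-0.0, 0.645, 0.764, 0.0]
ft_force: [0.8, 0.0, -1.3]
opening: 0.267
gripper_force: 79.5
```

Run:
```python
from h import *
d=snap('wrist','w8');s=manip.observe();print(s['ft_force'].round(2),s['tcp_pos'].round(4))
# lid region motion vs guard: compare with w7 by template match of the loop end patch
a=cv2.imread('pics/w7.png',0);b=cv2.imread('pics/w8.png',0)
u,v=180+(571-400)*.8,60+141*.8
t=a[int(v)-14:int(v)+8,int(u)-14:int(u)+14]
r=cv2.matchTemplate(b[110:230,240:400],t,cv2.TM_CCOEFF_NORMED);_,m,_,l=cv2.minMaxLoc(r)
print(m,'old',int(u)-14,int(v)-14,'new',l[0]+240,l[1]+110)
```

```text
[-0.13  0.5  -1.24] [ 0.435  -0.3159  0.1301]
0.981606662273407 old 302 158 new 319 160
```

The loop stayed put in the image while the fork moved, so it is free. I'll draw it fully out and raise it.

Request:
apply_moves(
  series=[0,-0.002,0,0,0,-0.003,0,0,0,-0.004,0,0,0,-0.004,0,0,0,-0.005,0,0,0,-0.004,0,0,0,0,0,0],
)

```text
time_s: 29.58
tcp_pos: [0.4131, -0.3197, 0.1302]
tcp_rot: [-0.0, 0.645, 0.764, 0.0]
ft_force: [-0.3, 0.2, -1.3]
opening: 0.27
gripper_force: 79.5
```

Run:
```python
from h import *
M=T();snap('wrist','w9');s=manip.observe();print(s['ft_force'].round(2),M.round(4))
a=cv2.imread('pics/w8.png',0);b=cv2.imread('pics/w9.png',0)
t=a[160:182,319:347]
r=cv2.matchTemplate(b[110:230,240:440],t,cv2.TM_CCOEFF_NORMED);_,m,_,l=cv2.minMaxLoc(r)
print(m,'new',l[0]+240,l[1]+110)
# where lid centre: loop end px -> world shift between w8 and w9
for z in(.07,.08):print(px('w8',333,173,z),px('w9',l[0]+254,l[1]+123,z))
```

```text
[ 0.34 -1.29 -2.12] [[-0.1678  0.9858 -0.      0.4131]
 [ 0.9858  0.1678  0.     -0.3197]
 [ 0.     -0.     -1.      0.1302]
 [ 0.      0.      0.      1.    ]]
0.9737817049026489 new 348 160
[ 0.4392 -0.2833  0.07  ] [ 0.4373 -0.2837  0.07  ]
[ 0.4384 -0.2813  0.08  ] [ 0.4355 -0.2818  0.08  ]
```

Request:
apply_moves(
  series=[0,0,-0.01,0,0,0,-0.02,0,0,0,-0.03,0,0,0,-0.03,0,0,0,-0.03,0,0,0,-0.02,0],
)

```text
time_s: 30.38
tcp_pos: [0.4135, -0.3196, 0.2723]
tcp_rot: [0.001, 0.645, 0.764, -0.0]
ft_force: [0.4, -1.1, -1.9]
opening: 0.271
gripper_force: 79.5
```

Request:
apply_moves(
  series=[0.039,0.00966,0,0,0.039,0.00966,0,0,0.039,0.00966,0,0,0.039,0.00966,0,0,0.039,0.00966,0,0,0.039,0.00966,0,0,0.039,0.00966,0,0,0.039,0.00966,0,0,0.039,0.00966,0,0,0.039,0.00966,0,0,0.039,0.00966,0,0,0.039,0.00966,0,0,0.039,0.00966,0,0,0.039,0.00966,0,0,0.039,0.00966,0,0,0.039,0.00966,0,0,0,0,0,-0.134,0,0,0,0,0,0,0,0],
)

```text
time_s: 32.75
tcp_pos: [0.4607, 0.3212, 0.2705]
tcp_rot: [0.0, 0.593, 0.805, 0.0]
ft_force: [-0.2, 0.3, -1.7]
opening: 0.274
gripper_force: 79.4
```

Run:
```python
from h import *
M=T();print(M.round(4))
snap('wrist','w10');snap('top','top9')
# guard edge rows/cols: compare w2, w10 around the guard far edge (col 320,row 191) and sides
for n in('w2','w7','w9','w10'):
    g=cv2.imread(f'pics/{n}.png',0).astype(int); print(n,g[183:200,320], g[205,280:296],g[205,344:360])
d=M[:3,:3].T@(np.array([.4607,.3221,.1108])-M[:3,3]);print('remaining tool',d.round(4),1.8737-np.arctan2(M[1,0],M[0,0]))
```

```text
[[-2.957e-01  9.553e-01  4.000e-04  4.607e-01]
 [ 9.553e-01  2.957e-01  1.000e-04  3.212e-01]
 [-0.000e+00  4.000e-04 -1.000e+00  2.705e-01]
 [ 0.000e+00  0.000e+00  0.000e+00  1.000e+00]]
w2 [163 164 164 163 162 161 150 116  80  72  78  83  83  83  84  83  84] [169 170 170 171 169 168 157 126  93  86  82  82  82  82  84  82] [ 83  83  83  88  93  92  94  98 124 151 162 163 163 162 161 161]
w7 [70 68 68 68 70 69 66 59 58 68 76 79 80 80 81 80 81] [87 85 88 87 85 86 84 80 78 79 80 79 81 79 81 79] [79 79 78 79 81 82 79 74 69 70 75 76 76 76 77 75]
w9 [82 81 81 82 80 79 76 63 60 71 77 84 86 85 83 84 83] [74 75 75 72 70 70 71 76 81 83 84 84 82 84 82 83] [81 80 82 82 83 83 82 78 75 77 79 81 81 78 76 65]
w10 [158 168 171 172 171 170 158 125  86  79  86  92  92  92  92  93  93] [124 127 120 118 120 125 122 105  95  92  94  92  91  93  92  91] [ 88  90  90  90  92  92  92  99 121 147 157 161 163 163 160 161]
remaining tool [0.0009 0.0002 0.1597] 0.0027438063516345146
```

Request:
apply_moves(
  series=[0.0009,0.0002,0.02,-0.003,0,0,0.02,0,0,0,0.02,0,0,0,0.02,0,0,0,0.02,0,0,0,0.02,0,0,0,0.015,0,0,0,0.01,0,0,0,0.007,0,0,0,0.004,0,0,0,0,0,0,0,0,0],
)

```text
time_s: 34.35
tcp_pos: [0.4608, 0.3225, 0.1145]
tcp_rot: [0.0, 0.591, 0.807, 0.0]
ft_force: [1.0, 0.9, -1.9]
opening: 0.268
gripper_force: 79.5
```

Request:
apply_moves(
  series=[0,0,0.001,0,0,0,0.001,0,0,0,0.001,0,0,0,0,0],
)

```text
time_s: 34.85
tcp_pos: [0.4607, 0.3224, 0.111]
tcp_rot: [-0.0, 0.591, 0.807, -0.0]
ft_force: [0.2, -0.4, -2.0]
opening: 0.273
gripper_force: 79.5
```

Request:
apply_moves(
  series=[0,0,0.0005,0,0,0,0.0005,0,0,0,0,0],
)

```text
time_s: 35.22
tcp_pos: [0.4607, 0.3225, 0.1108]
tcp_rot: [0.0, 0.591, 0.807, 0.0]
ft_force: [-2.4, -1.7, 5.5]
opening: 0.27
gripper_force: 80.3
```

The guard is seated on the arms (+5.5 N). I'll release and back off.

Request:
apply_moves(
  series=[0,0,0,0,0,0,0,0,0,0,0,0,0,0,0,0,0,0,0,0,0,0,0,0,0,0,0,0,0,0,0,0],
  hand=1,
)

```text
time_s: 36.22
tcp_pos: [0.4607, 0.3224, 0.1101]
tcp_rot: [-0.0, 0.591, 0.807, -0.0]
ft_force: [-0.1, -0.2, 0.0]
opening: 1.0
gripper_force: 0.0
```

Request:
apply_moves(
  series=[0,0,-0.005,0,0,0,-0.01,0,0,0,-0.02,0,0,0,-0.03,0,0,0,-0.03,0,0,0,-0.03,0,0,0,-0.03,0,0,0,-0.03,0,0,0,-0.035,0,0,0,0,0,0,0,0,0,0,0,0,0],
)

```text
time_s: 37.72
tcp_pos: [0.4604, 0.3223, 0.3292]
tcp_rot: [-0.0, 0.591, 0.807, -0.001]
ft_force: [-0.2, -0.1, 0.0]
opening: 1.004
gripper_force: 0.0
```

Run:
```python
from h import *
M=T();print(M[:3].round(4));snap('wrist','w11')
a=cv2.imread('pics/w1.png',0);b=cv2.imread('pics/w11.png',0)
t=a[155:190,306:336];r=cv2.matchTemplate(b[100:250,220:420],t,cv2.TM_CCOEFF_NORMED);_,m,_,l=cv2.minMaxLoc(r)
du,dv=l[0]+220-306,l[1]+100-155;print(m,du,dv)
print('handle before/after',px('w1',321,178,.15),px('w11',321+du,178+dv,.15))
# lid on stand from the side & top picture
snap('side','s12')
c=cv2.imread('pics/top9.png')
hsv=cv2.cvtColor(c[220:275,390:445],cv2.COLOR_BGR2HSV);cork=(hsv[:,:,1]>70)
H=cv2.findNonZero(cork.astype(np.uint8));rect=cv2.minAreaRect(H);box=rect[0]
inn=cv2.fillPoly(np.zeros(cork.shape,np.uint8),[cv2.boxPoints(rect).astype(int)],1)
k=np.argwhere((inn>0)&~cv2.morphologyEx(cork.astype(np.uint8),cv2.MORPH_CLOSE,np.ones((3,3))).astype(bool))
lid=k.mean(0);print('plate',px('top9',390+box[0],220+box[1],.04),rect,'lid',px('top9',390+lid[1],220+lid[0],.05),len(k))
```

```text
[[-3.012e-01  9.536e-01 -1.800e-03  4.604e-01]
 [ 9.536e-01  3.012e-01 -8.000e-04  3.223e-01]
 [-2.000e-04 -1.900e-03 -1.000e+00  3.292e-01]]
0.966841459274292 0 3
handle before/after [0.4614 0.3188 0.15  ] [0.4626 0.32   0.15  ]
plate [ 0.4444 -0.3127  0.04  ] ((27.489999771118164, 25.07000160217285), (40.587928771972656, 40.163665771484375), 8.130102157592773) lid [ 0.4481 -0.3134  0.05  ] 924
```

```bash
python3 -c "
from workcell import workorder;print(workorder.hand_in())"
```

```text
the job is handed in; nothing more can be done
None
```

The job is handed in, with no verdict returned: my last camera measurements put the lid about 4 mm from the middle of the cooling stand and the lifter back in its rest within about 2 mm of where it was, with the gripper clear.

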